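# Sort pipe fittings into their trays

## Task

Sort the five loose pipe fittings on the bench into the three trays: the flange, the two elbows and the two pipe nipples each go into the tray whose ledge shows their kind on its black pattern plate. Set each one down on the tray's floor the same way up as it stands now (nipples upright, elbows flat, flange with its hub up), side by side and not on top of one another or on a rim. Leave the small round tin that stands among them where it is.

Things in the scene. Friction and masses are not known exactly. Their poses are not given: they have to be found in the camera images.
- elbow_a_center (a point): loose steel 90 degree pipe elbow lying flat, 36 mm high; point: centre of its 62 x 62 mm outline, half-way up. z up; one round leg (36 mm diameter) points to +x, the other to +y; their axes cross at (-13, -13) mm, the ends are 44 mm from there. Grip across a leg, 32 mm from the crossing: at (19, -13) or (-13, 19) mm. 0.3 kg.
- elbow_b_center (a point): loose steel 90 degree pipe elbow lying flat, 36 mm high; point: centre of its 62 x 62 mm outline, half-way up. z up; one round leg (36 mm diameter) points to +x, the other to +y; their axes cross at (-13, -13) mm, the ends are 44 mm from there. Grip across a leg, 32 mm from the crossing: at (19, -13) or (-13, 19) mm. 0.3 kg; the same as the other elbow.
- nipple_a_center (a point): a loose pipe nipple (short straight piece of steel tube) standing on end: outside diameter 34 mm, bore 25 mm, 55 mm tall. This point is its centre, half-way up; z is along the tube, up. About 0.16 kg.
- nipple_b_center (a point): a loose pipe nipple (short straight piece of steel tube) standing on end: outside diameter 34 mm, bore 25 mm, 55 mm tall. This point is its centre, half-way up; z is along the tube, up. About 0.16 kg; the same as the other nipple.
- flange_center (a point): loose steel pipe flange lying flat, hub up, 45 mm high: a disc 80 mm across and 14 mm thick with four dark bolt holes, and a hollow round hub on it, 52 mm across at its foot, 46 mm from 20 mm up to the top. Point: on its axis, half-way up (22.5 mm); z up. Grip across the hub. 0.55 kg.
- flange_tray_floor (a point): fixed tray; point: centre of its bay floor, 5 mm over the bench; z up, x towards the ledge. Bay inside 120 (x) by 190 mm (y); walls 5 mm thick, rim 18 mm over the bench. A solid ledge as high as the rim runs along its +x side, 65 to 127 mm from the point; in its middle a flat black pattern plate: a disc 58 mm across with a large central hole and four small bolt holes (flange).
- elbow_tray_floor (a point): fixed tray; point: centre of its bay floor, 5 mm over the bench; z up, x towards the ledge. Bay inside 120 (x) by 190 mm (y); walls 5 mm thick, rim 18 mm over the bench. A solid ledge as high as the rim runs along its +x side, 65 to 127 mm from the point; in its middle a flat black pattern plate: an L 52 x 52 mm with 26 mm wide arms (elbow).
- nipple_tray_floor (a point): fixed tray; point: centre of its bay floor, 5 mm over the bench; z up, x towards the ledge. Bay inside 120 (x) by 190 mm (y); walls 5 mm thick, rim 18 mm over the bench. A solid ledge as high as the rim runs along its +x side, 65 to 127 mm from the point; in its middle a flat black pattern plate: a narrow ring 34 mm across (the end of a nipple).
- tin_center (a point): a loose round closed tin, 56 mm in diameter, 50 mm tall, standing upright among the fittings; to be left alone. This point is its centre, half-way up.
Things that resemble listed ones, but are neither listed nor needed, are in the scene too. Leave any blue or purple look-alike of the part that bears nipple_b_center alone.

How it is judged:
By the outcome, as a careful person would: the job done as asked, in the order asked, and still so for the second after the job is handed in, with the robot touching nothing.
It also fails if it takes over 109 s, if anything falls off the work surface, if the arm or the gripper's body presses on something with over 40 N, if the wrist force passes 120 N, or if a joint passes its speed limit or range.

## Robot

A 6-joint arm with a two-finger parallel gripper is mounted at the origin on the work surface. World frame = base frame: x ahead of the robot, y to its left, z up, the work surface at z = 0. Lengths are in mm, angles in degrees, forces in N, time in s.
With the tool pointing down it reaches from about 300 to 850 mm from the base axis. Payload 4.2 kg.
Tool frame: the origin (TCP) lies on the centre line of the jaws, within the pads' length; the fingertips stand 14 mm ahead of it and the grasp point (between the pads) lies 5 mm behind it; z points along the fingers, y is the line along which they close (so a half turn about z gives the same grasp; the last joint's range is limited). The gripper opens to 91 mm and grips with 3 to 60 N. Pads are 32 mm wide; open, the fingers measure 118 mm over their backs; the gripper's body (76 mm by 178 mm) begins 60 mm behind the grasp point.
Start: joints at [62.051, 18.312, 89.639, -0, 72.044, -1.146], TCP at [259.285, 513.238, 227.976] pointing down, gripper open.
Joint ranges: [-177.97, 177.97], [-48.28, 115.42], [12.27, 149.76], [-77.06, 257.06], [2.81, 150.46], [-146.56, 146.56]. Speed limits (degrees/s): [147.25, 147.25, 180, 180, 180, 180].

## Interface

Orientations are given as [roll, pitch, yaw] about the fixed x, y, z axes, in that order (R = Rz(yaw) Ry(pitch) Rx(roll)).
In Python, from workcell import env gives the robot as it stands.
- The arm moves only by the tool arm_command, never from a script. Its argument "motion" is a list of rows, each an object with "offset": the shift along the tool's x, y, z in m, a list of three; "spin": the turn about the tool's z in rad. In form: [{"offset": [tx, ty, tz], "spin": spin}, ...]. A call has 1 to 5 rows; each row shifts and turns the commanded pose from where the row before left it, along the tool's axes as they then stand; what a row does not reach is not made up. A row lasts 1/8 s, in which the tool goes at most 62.5 mm and 10.7 degrees, less where a joint would pass 70% of its speed; a pose out of reach is approached as far as the arm can. A call with a gripper value outside its range is refused whole. "jaw" is the finger opening in m, from 0 to 0.0912, set as the call begins (left out, the last holds). The fingers move at their own pace and stop on an object; "newtons" is the grip in N (left out, the last holds). Time passes only in rows, so rows that do not move let the fingers close. It gives the time, the measured TCP pose, the force, the opening and the grip force at its end, in the units of the state.
- env.state(): the state, without advancing time (a new reading comes with each control period).
- env.grab_frame(name): name is "scene" or "top"; returns (picture, depth): 400x640x3 uint8, blue, green, red; 400x640 float32, mm along the optical axis (not along the pixel's ray), 0 where there is no reading.
- env.camera_model(name): a dict with "fx", "fy", "cx", "cy" (pixels), "eye" and "rotation" of the camera in the world. Camera axes: x right, y down, z forward; pixel columns grow to the right and rows downward; lengths in mm; the calibration is good to about 2 mm. A picture is of the moment at which its call begins. camera_model takes no time and is no camera call.
- env.job_done(): hands the job in; it is judged then, once.
Trained networks look in the newest picture that a camera, given by its name, has taken for a name from the list of things; names that differ only in an ending like _2 or _b are one class to them, and where a whole thing is asked for, a point or a joint stands for the part that bears it (a point fixed in the world has none). Each returns a list of dicts, best first, with "score" (0 to 1); they miss things now and then, are a little off and sometimes report something else, mostly with a low value. They report only what shows in the picture. A call takes as long as a camera call. They do not tell look-alikes from the thing itself.
- env.boxes_of(camera, target): "bbox" ([left, top, right, bottom] in pixels, round what is visible of it).
- env.pinpoint(camera, target): "location" ([column, row] in pixels: a listed point, or the origin of a listed thing).
The state is a dict: "time_s": time; "qpos": joint angles; "qvel": joint speeds; "effort": joint torques, N m; "ee_pos": TCP position; "ee_rot": TCP orientation; "force": force on the tool from outside, world axes, zero at the start; "torque": the same for the moment, N m; "gripper_width": finger opening in mm; "gripper_force": force on a finger pad.
Only numpy, scipy, OpenCV 4.12 (cv2) and the standard library are available. Lean on these libraries where they do the work, as an engineer would, in place of code of your own. Each camera call takes 0.05 s, during which the arm holds its last target. There are 200 camera calls.

## Working session

There is one attempt and no reset: what is moved stays moved. The work goes in short steps, Python scripts to look and compute and a tool call to move; the robot and the scene stay as the last step left them, time stands still between calls to the robot, and variables do not carry over. Pictures are saved under pics/ and viewed, at most 14 in all, crops included, and the job is handed in when it is done.

Besides the shell and the picture viewer there is one more tool, called by a JSON object that holds its "op" and its "data". arm_command: Moves the arm, as the interface text tells. Its arguments: {"type":"object","properties":{"motion":{"type":"array"},"jaw":{"type":"number"},"newtons":{"type":"number"}},"required":["motion"]}

```bash
mkdir -p pics; cat > h.py <<'E'
from workcell import env
import numpy as np, cv2
def world(cam,c,r,d=None,z=None):
    m=env.camera_model(cam);R=np.array(m["rotation"]).reshape(3,3);e=np.array(m["eye"])
    v=R@np.array([(c-m["cx"])/m["fx"],(r-m["cy"])/m["fy"],1.])
    return e+v*(d if z is None else (z-e[2])/v[2])
E
python3 - <<'E'
from h import *
for n in("top","scene"):
    im,d=env.grab_frame(n);cv2.imwrite(f"pics/{n}0.png",im);np.save(f"{n}_d.npy",d);np.save(f"{n}_i.npy",im)
zs=dict(elbow_a_center=18,nipple_a_center=27.5,flange_center=22.5,flange_tray_floor=5,elbow_tray_floor=5,nipple_tray_floor=5,tin_center=25)
for t,z in zs.items():
    for p in env.pinpoint("top",t):
        c,r=p["location"];print(t,round(p["score"],2),[round(c),round(r)],world("top",c,r,z=z).round())
print(env.state()); print(env.camera_model("top"))
E
```

```text
Traceback (most recent call last):
  File "h.py", line 4, in world
    m=env.camera_model(cam);R=np.array(m["rotation"]).reshape(3,3);e=np.array(m["eye"])
                              ~~~~~~~~~~~~~~~~~~~~~~~~~~~~~~~^^^^^
ValueError: cannot reshape array of size 3 into shape (3,3)
```

View pics/top0.png

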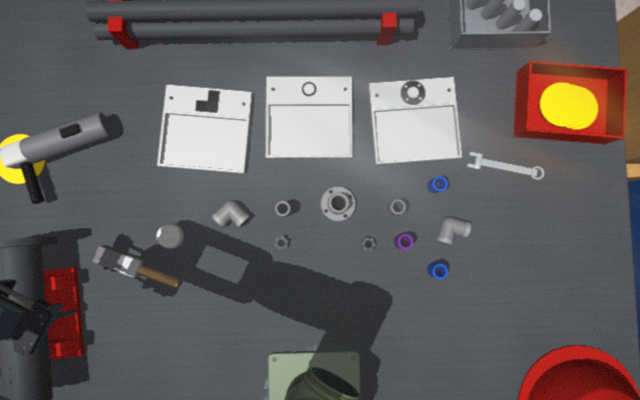

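View pics/scene0.png

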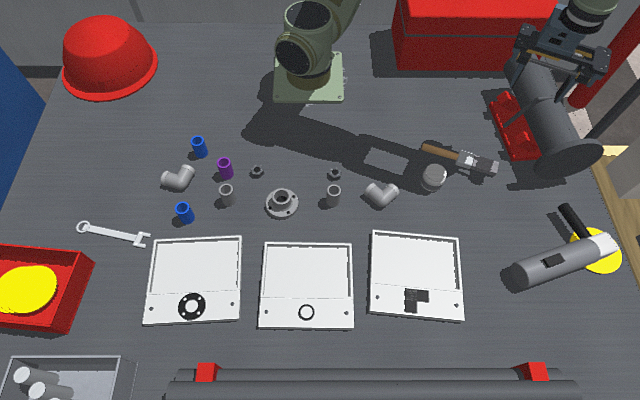

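The top view shows the elbows at about (232,213) and (454,230), grey nipples at (283,208) and (398,206), the flange at (338,203) and the tin at (170,236). The trays are elbow (205,130), nipple (309,118) and flange (415,121). The look-alikes are blue tubes at (439,184) and (438,271), a purple tube at (404,241), and nuts at (283,242) and (369,243). I choose the grey tubes. The scene view agrees.

```bash
cat > h.py <<'E'
from workcell import env
import numpy as np, cv2
from scipy.spatial.transform import Rotation
def world(cam,c,r,d=None,z=None):
    m=env.camera_model(cam);R=Rotation.from_euler("xyz",m["rotation"],degrees=True).as_matrix();e=np.array(m["eye"])
    v=R@np.stack([(c-m["cx"])/m["fx"],(r-m["cy"])/m["fy"],1.+0*c])
    if v.ndim==2: return (e[:,None]+v*d).T
    return e+v*(d if z is None else (z-e[2])/v[2])
def cloud(cam,d):
    r,c=np.mgrid[0:400,0:640]
    return world(cam,c.ravel().astype(float),r.ravel().astype(float),d=d.ravel()).reshape(400,640,3)
E
python3 - <<'E'
from h import *
print(env.camera_model("top")); print(env.state())
zs=dict(elbow_a_center=18,nipple_a_center=27.5,flange_center=22.5,flange_tray_floor=5,elbow_tray_floor=5,nipple_tray_floor=5,tin_center=25)
for n in("top","scene"):
  im,d=env.grab_frame(n);np.save(f"{n}_d.npy",d);cv2.imwrite(f"pics/{n}1.png",im)
  for t,z in zs.items():
    for p in env.pinpoint(n,t):
        c,r=p["location"];print(n,t,round(p["score"],2),[round(c),round(r)],world(n,c,r,z=z).round())
  P=cloud(n,d)
  # depth clusters: loose items above the bench
  m=((P[...,2]>8)&(P[...,2]<70)&(P[...,0]>250)&(P[...,0]<600)&(d>0)).astype(np.uint8)
  k,l,s,_=cv2.connectedComponentsWithStats(m)
  for i in range(1,k):
    if 40<s[i,4]<2500:
        q=P[l==i]; zt=np.percentile(q[:,2],95);t=q[q[:,2]>zt-6]
        print(n,s[i].tolist(),"top z",zt.round(1),"bbox",q[:,:2].min(0).round(),q[:,:2].max(0).round(),"topmid",((t[:,:2].min(0)+t[:,:2].max(0))/2).round(1))
im=cv2.imread("pics/top1.png")[165:285,150:480];cv2.imwrite("pics/crop.png",cv2.resize(im,None,fx=2.4,fy=2.4,interpolation=cv2.INTER_CUBIC))
E
```

```text
{'fx': 466.7624976696377, 'fy': 466.7624976696377, 'cx': 316.1278690310517, 'cy': 199.5727959854272, 'eye': array([ 368.46616077,   -3.74937775, 1088.63682413]), 'rotation': array([-175.77009075,   -0.43692134,  -91.11633501])}
{'time_s': 0.15, 'qpos': array([ 6.20517275e+01,  1.83436572e+01,  8.96900523e+01, -1.06700800e-03,
        7.20431865e+01, -1.14657914e+00]), 'qvel': array([-0.01499739, -0.11954221, -0.22723791,  0.05916036, -0.06465505,
       -0.1956336 ]), 'effort': array([ 5.14674393e-04, -4.12774765e+01, -2.32154989e+01,  7.28467433e-02,
        4.34214680e-02, -1.02926122e-04]), 'ee_pos': array([259.11389115, 512.91067843, 227.31110228]), 'ee_rot': array([-1.79923099e+02, -5.24320817e-04,  1.53198636e+02]), 'force': array([-0.56850211, -0.47416602, -0.17046525]), 'torque': array([-0.01359094,  0.02745151,  0.02482056]), 'gripper_force': 0.0, 'gripper_width': 91.12092073386907}
top elbow_a_center 0.75 [451, 234] [ 363. -322.   18.]
top elbow_a_center 0.62 [310, 131] [607.  -3.  18.]
top nipple_a_center 0.58 [282, 210] [424.  66.  28.]
top flange_center 0.96 [338, 204] [
[... 3495 characters left out ...]
. -101.] [481. -23.] topmid [440.6 -62.5]
scene [175, 202, 20, 21, 297] top z 56.5 bbox [ 463. -306.] [ 496. -272.] topmid [ 479.4 -289.2]
scene [524, 203, 95, 59, 1743] top z 62.8 bbox [455. 480.] [600. 729.] topmid [571.7 598.4]
scene [371, 230, 90, 35, 507] top z 20.8 bbox [516. 146.] [600. 353.] topmid [557.8 250.2]
scene [128, 232, 23, 15, 91] top z 11.6 bbox [ 519. -419.] [ 556. -369.] topmid [ 537.4 -393.9]
scene [151, 235, 92, 30, 492] top z 20.4 bbox [ 531. -352.] [ 600. -149.] topmid [ 565.2 -251.1]
scene [264, 242, 88, 23, 431] top z 20.6 bbox [546. -98.] [600. 102.] topmid [573.5   2.3]
scene [0, 244, 95, 20, 793] top z 69.1 bbox [ 575. -697.] [ 600. -480.] topmid [ 588.3 -570.6]
```

View pics/crop.png

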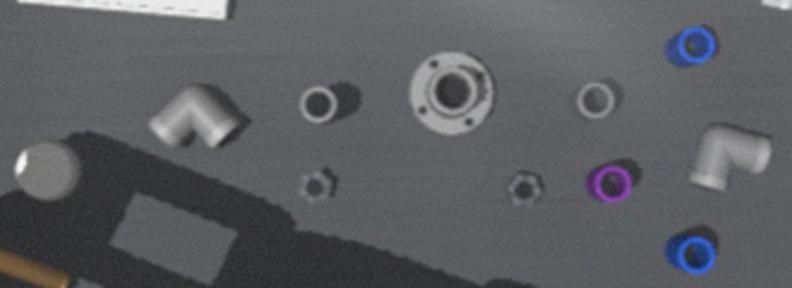

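The crop confirms it: plain grey rings at both chosen nipples, with the tin at far left. Next I fit the elbow poses and tray frames.

```bash
python3 - <<'E'
from h import *
from scipy.optimize import minimize
for n in("top","scene"):
  d=np.load(f"{n}_d.npy");P=cloud(n,d);Z=P[...,2]
  for name,g in(("A",(421,183)),("B",(371,-327))):
    q=P[(np.hypot(P[...,0]-g[0],P[...,1]-g[1])<60)&(Z>20)&(Z<42)&(d>0)]
    z0=np.percentile(q[:,2],99)-36
    def f(p):
        c,s=np.cos(p[2]),np.sin(p[2]);u=q[:,0]-p[0];v=q[:,1]-p[1];x=c*u+s*v+13;y=-s*u+c*v+13
        # distance from the two leg segments should give surface z
        a=np.hypot(x-np.clip(x,0,44),y);b=np.hypot(x,y-np.clip(y,0,44));r=np.minimum(a,b)
        h=np.sqrt(np.clip(18**2-r**2,0,None))+18+z0
        over=np.clip(x-44,0,None)+np.clip(y-44,0,None)
        return np.mean(np.clip(np.abs(h-q[:,2]),0,8))+np.mean(np.clip(r-18,0,None))*2+np.mean(over)*4
    best=min((minimize(f,[*g,t],method="Nelder-Mead",options=dict(maxiter=2000,initial_simplex=np.array([[*g,t],[g[0]+8,g[1],t],[g[0],g[1]+8,t],[*g,t+.4]]))) for t in np.arange(0,6.28,.39)),key=lambda o:o.fun)
    x,y,t=best.x;c,s=np.cos(t),np.sin(t);W=lambda a,b:(np.array([x+c*a-s*b,y+s*a+c*b])).round(1)
    print(n,name,len(q),best.fun.round(2),best.x[:2].round(1),np.degrees(t).round(1)%360,"grips",W(19,-13),W(-13,19),"cross",W(-13,-13))
  im=cv2.imread(f"pics/{n}1.png")
  for nm,g in(("elbow",(592,246)),("nip",(614,-2)),("fl",(607,-249))):
    m=((np.abs(P[...,0]-g[0]-31)<125)&(np.abs(P[...,1]-g[1])<122)&(Z<26)&(im.min(2)>120)).astype(np.uint8)
    k,l,s,_=cv2.connectedComponentsWithStats(m);i=1+np.argmax(s[1:,4]);q=P[l==i][:,:2].astype(np.float32)
    (cx,cy),wh,a=cv2.minAreaRect(q)
    a=(a+45)%90-45;t=np.radians(a);print(n,nm,"floor",np.round([cx-31*np.cos(t),cy-31*np.sin(t)],1),np.round(wh),round(a,1))
E
```

```text
top A 597 2.93 [413.3 182.2] 132.7 grips [410. 205.] [408.2 159.8] cross [431.7 181.5]
top B 616 3.28 [ 367.8 -327. ] 163.3 grips [ 353.3 -309.1] [ 374.8 -348.9] cross [ 384.  -318.3]
top elbow floor [592.4 250.1] [211. 200.] -6.0
top nip floor [608.6 -10. ] [229. 215.] -0.6
top fl floor [ 603.6 -254.4] [201. 213.] 3.2
scene A 502 2.82 [414.7 184. ] 132.9 grips [411.3 206.8] [409.7 161.5] cross [433.1 183.3]
scene B 503 2.86 [ 369.7 -325.8] 162.2 grips [ 355.5 -307.6] [ 376.2 -347.9] cross [ 386.  -317.4]
scene elbow floor [584.8 251.7] [208. 204.] -5.9
scene nip floor [608.2   0.9] [206. 203.] -0.9
scene fl floor [ 596.  -254.6] [204. 211.] 3.4
```

{"op": "arm_command", "data": {"motion": [{"offset":[0,0,0],"spin":0.184},{"offset":[0,0,0],"spin":0.184},{"offset":[0,0,0],"spin":0.184},{"offset":[0,0,0],"spin":0.184},{"offset":[0,0,0],"spin":0.184}], "jaw": 0.075}}

```text
time_s: 1.58
ee_pos: [259.3, 513.2, 228.0]
ee_rot: [180.0, -0.0, 100.1]
force: [-0.2, -0.8, -0.4]
gripper_width: 75.2
gripper_force: 0.0
```

{"op": "arm_command", "data": {"motion": [{"offset":[0,0,0],"spin":0.183},{"offset":[-0.048,0.015,0],"spin":0},{"offset":[-0.048,0.015,0],"spin":0},{"offset":[-0.048,0.015,0],"spin":0},{"offset":[-0.048,0.015,0],"spin":0}]}}

```text
time_s: 2.2
ee_pos: [319.6, 319.8, 228.1]
ee_rot: [180.0, -0.0, 90.0]
force: [0.8, 0.2, 0.4]
gripper_width: 74.8
gripper_force: 0.0
```

{"op": "arm_command", "data": {"motion": [{"offset":[-0.048,0.015,0],"spin":0},{"offset":[-0.048,0.015,0],"spin":0},{"offset":[-0.048,0.015,0],"spin":0},{"offset":[-0.048,0.015,0],"spin":0},{"offset":[-0.048,0.015,0],"spin":0}]}}

```text
time_s: 2.82
ee_pos: [394.7, 79.7, 228.3]
ee_rot: [179.9, -0.0, 90.0]
force: [0.2, -0.1, 0.1]
gripper_width: 75.1
gripper_force: 0.0
```

{"op": "arm_command", "data": {"motion": [{"offset":[-0.048,0.015,0.01],"spin":0},{"offset":[-0.048,0.015,0.03],"spin":0},{"offset":[-0.047,0.015,0.04],"spin":0},{"offset":[0,0,0.04],"spin":0},{"offset":[0,0,0],"spin":0}]}}

```text
time_s: 3.45
ee_pos: [436.8, -61.2, 106.5]
ee_rot: [-179.6, -0.1, 89.9]
force: [-0.0, -0.9, -0.4]
gripper_width: 75.0
gripper_force: 0.0
```

{"op": "arm_command", "data": {"motion": [{"offset":[0,0,0.03],"spin":0},{"offset":[0,0,0.03],"spin":0},{"offset":[0,0,0.012],"spin":0},{"offset":[0,0,0],"spin":0},{"offset":[0,0,0],"spin":0}]}}

```text
time_s: 4.08
ee_pos: [440.2, -61.0, 37.9]
ee_rot: [179.8, 0.0, 90.0]
force: [0.7, 0.1, 0.7]
gripper_width: 74.7
gripper_force: 0.0
```

{"op": "arm_command", "data": {"motion": [{"offset":[0,0,0],"spin":0},{"offset":[0,0,0],"spin":0},{"offset":[0,0,0],"spin":0},{"offset":[0,0,0],"spin":0},{"offset":[0,0,0],"spin":0}], "jaw": 0.03, "newtons": 45}}

```text
time_s: 4.7
ee_pos: [439.5, -61.1, 36.8]
ee_rot: [179.9, 0.0, 90.0]
force: [0.1, 0.3, 2.4]
gripper_width: 45.3
gripper_force: 45.0
```

{"op": "arm_command", "data": {"motion": [{"offset":[0,0,-0.03],"spin":0},{"offset":[0,0,-0.04],"spin":0},{"offset":[0,0.01,-0.03],"spin":0},{"offset":[-0.03,0.035,0],"spin":0},{"offset":[-0.04,0.04,0],"spin":0}]}}

```text
time_s: 5.32
ee_pos: [523.4, -130.7, 135.7]
ee_rot: [-179.8, -0.1, 90.1]
force: [1.4, 0.3, -5.4]
gripper_width: 45.6
gripper_force: 45.0
```

{"op": "arm_command", "data": {"motion": [{"offset":[-0.045,0.04,0],"spin":0},{"offset":[-0.045,0.025,0],"spin":0},{"offset":[-0.029,0.015,0.02],"spin":0},{"offset":[0,0,0.03],"spin":0},{"offset":[0,0,0],"spin":0}]}}

```text
time_s: 5.95
ee_pos: [600.2, -248.7, 81.5]
ee_rot: [-179.4, -0.3, 90.0]
force: [-0.2, 0.4, -5.8]
gripper_width: 45.2
gripper_force: 45.0
```

{"op": "arm_command", "data": {"motion": [{"offset":[0,0,0.02],"spin":0},{"offset":[0,0,0.015],"spin":0},{"offset":[0,0,0.005],"spin":0},{"offset":[0,0,0],"spin":0},{"offset":[0,0,0],"spin":0}]}}

```text
time_s: 6.58
ee_pos: [604.6, -250.2, 47.4]
ee_rot: [179.9, 0.0, 90.0]
force: [-0.6, 1.1, -5.6]
gripper_width: 45.9
gripper_force: 45.0
```

{"op": "arm_command", "data": {"motion": [{"offset":[0,0,0.003],"spin":0},{"offset":[0,0,0.002],"spin":0},{"offset":[0,0,0],"spin":0},{"offset":[0,0,0],"spin":0}]}}

```text
time_s: 7.08
ee_pos: [604.1, -250.0, 41.9]
ee_rot: [180.0, 0.0, 90.0]
force: [-0.8, 1.3, -3.4]
gripper_width: 45.4
gripper_force: 45.0
```

{"op": "arm_command", "data": {"motion": [{"offset":[0,0,0],"spin":0},{"offset":[0,0,0],"spin":0},{"offset":[0,0,0],"spin":0},{"offset":[0,0,0],"spin":0}], "jaw": 0.07}}

```text
time_s: 7.58
ee_pos: [604.3, -250.1, 41.8]
ee_rot: [180.0, 0.0, 90.0]
force: [-0.3, -0.2, 0.7]
gripper_width: 69.9
gripper_force: 0.0
```

{"op": "arm_command", "data": {"motion": [{"offset":[0,0,-0.02],"spin":0},{"offset":[0,0,-0.04],"spin":0},{"offset":[0,0,-0.05],"spin":0},{"offset":[0,0,0],"spin":0},{"offset":[0,0,0],"spin":0}]}}

```text
time_s: 8.2
ee_pos: [603.7, -249.8, 151.2]
ee_rot: [-180.0, -0.0, 90.0]
force: [-0.1, -0.5, -0.8]
gripper_width: 69.9
gripper_force: 0.0
```

{"op": "arm_command", "data": {"motion": [{"offset":[-0.02,-0.045,0],"spin":0},{"offset":[-0.02,-0.046,0],"spin":0},{"offset":[-0.02,-0.046,0],"spin":0},{"offset":[-0.02,-0.046,0],"spin":0},{"offset":[-0.021,-0.046,0],"spin":0}], "jaw": 0.06}}

```text
time_s: 8.82
ee_pos: [372.8, -350.7, 149.9]
ee_rot: [-179.9, -0.1, 90.0]
force: [0.0, -0.5, 0.3]
gripper_width: 59.9
gripper_force: 0.0
```

{"op": "arm_command", "data": {"motion": [{"offset":[0,0,0.02],"spin":0.15},{"offset":[0,0,0.04],"spin":0.15},{"offset":[0,0,0],"spin":0},{"offset":[0,0,0],"spin":0},{"offset":[0,0,0],"spin":0}]}}

```text
time_s: 9.45
ee_pos: [375.8, -351.5, 92.7]
ee_rot: [179.9, 0.1, 72.9]
force: [0.3, 0.1, 0.3]
gripper_width: 60.0
gripper_force: 0.0
```

{"op": "arm_command", "data": {"motion": [{"offset":[0,-0.001,0.03],"spin":0},{"offset":[0,0,0.03],"spin":0},{"offset":[0,0,0.015],"spin":0},{"offset":[0,0,0],"spin":0},{"offset":[0,0,0],"spin":0}]}}

```text
time_s: 10.07
ee_pos: [374.8, -351.4, 17.6]
ee_rot: [179.9, 0.1, 72.8]
force: [-0.3, 0.3, 0.1]
gripper_width: 59.8
gripper_force: 0.0
```

{"op": "arm_command", "data": {"motion": [{"offset":[0,0,0],"spin":0},{"offset":[0,0,0],"spin":0},{"offset":[0,0,0],"spin":0},{"offset":[0,0,0],"spin":0},{"offset":[0,0,0],"spin":0}], "jaw": 0.02}}

```text
time_s: 10.7
ee_pos: [374.6, -351.1, 17.0]
ee_rot: [179.9, 0.0, 72.8]
force: [0.3, -0.4, 4.4]
gripper_width: 35.1
gripper_force: 44.9
```

{"op": "arm_command", "data": {"motion": [{"offset":[0,0,-0.02],"spin":0},{"offset":[0,0,-0.04],"spin":0},{"offset":[0,0,-0.045],"spin":0},{"offset":[0,0,-0.03],"spin":-0.098},{"offset":[0,0,0],"spin":-0.098}]}}

```text
time_s: 11.32
ee_pos: [374.6, -351.3, 153.4]
ee_rot: [179.8, 0.1, 84.2]
force: [-0.6, 0.4, -3.5]
gripper_width: 35.3
gripper_force: 44.9
```

{"op": "arm_command", "data": {"motion": [{"offset":[0.03,0.01,0],"spin":0},{"offset":[0.045,0.013,0],"spin":0},{"offset":[0.045,0.013,0],"spin":0},{"offset":[0.045,0.013,0],"spin":0},{"offset":[0.045,0.013,0],"spin":0}]}}

```text
time_s: 11.95
ee_pos: [456.9, -146.6, 150.6]
ee_rot: [-179.8, -0.0, 84.0]
force: [0.3, 0.5, -3.1]
gripper_width: 34.9
gripper_force: 44.9
```

{"op": "arm_command", "data": {"motion": [{"offset":[0.045,0.014,0],"spin":0},{"offset":[0.045,0.014,0],"spin":0},{"offset":[0.045,0.014,0],"spin":0},{"offset":[0.045,0.014,0],"spin":0},{"offset":[0.045,0.014,0],"spin":0}]}}

```text
time_s: 12.58
ee_pos: [549.8, 69.5, 150.3]
ee_rot: [-179.8, 0.1, 84.1]
force: [0.1, 0.1, -2.6]
gripper_width: 35.1
gripper_force: 44.9
```

{"op": "arm_command", "data": {"motion": [{"offset":[0.045,0.012,0],"spin":0},{"offset":[0.04,0.012,0.02],"spin":0},{"offset":[0.031,0.009,0.03],"spin":0},{"offset":[0,0,0.03],"spin":0},{"offset":[0,0,0],"spin":0}]}}

```text
time_s: 13.2
ee_pos: [592.2, 179.5, 67.8]
ee_rot: [-179.5, 0.2, 84.1]
force: [-0.9, 0.2, -2.6]
gripper_width: 35.4
gripper_force: 44.9
```

{"op": "arm_command", "data": {"motion": [{"offset":[0,0,0.02],"spin":0},{"offset":[0,0,0.015],"spin":0},{"offset":[0,0,0],"spin":0},{"offset":[0,0,0],"spin":0}]}}

```text
time_s: 13.7
ee_pos: [595.9, 180.1, 37.4]
ee_rot: [179.9, -0.0, 84.0]
force: [0.4, -0.1, -2.3]
gripper_width: 34.9
gripper_force: 44.9
```

{"op": "arm_command", "data": {"motion": [{"offset":[0,0,0.008],"spin":0},{"offset":[0,0,0.004],"spin":0},{"offset":[0,0,0.002],"spin":0},{"offset":[0,0,0],"spin":0},{"offset":[0,0,0],"spin":0}]}}

```text
time_s: 14.32
ee_pos: [595.5, 180.3, 22.7]
ee_rot: [180.0, -0.0, 84.0]
force: [-0.4, 0.6, -2.9]
gripper_width: 34.8
gripper_force: 44.9
```

{"op": "arm_command", "data": {"motion": [{"offset":[0,0,0],"spin":0},{"offset":[0,0,0],"spin":0},{"offset":[0,0,0],"spin":0}], "jaw": 0.05}}

```text
time_s: 14.7
ee_pos: [595.7, 180.3, 23.0]
ee_rot: [180.0, -0.0, 84.0]
force: [0.1, -0.4, -0.6]
gripper_width: 50.1
gripper_force: 0.0
```

{"op": "arm_command", "data": {"motion": [{"offset":[0,0,-0.02],"spin":0},{"offset":[0,0,-0.04],"spin":0},{"offset":[0,0,-0.04],"spin":0},{"offset":[0,0,0],"spin":0},{"offset":[0,0,0],"spin":0}]}}

```text
time_s: 15.32
ee_pos: [594.9, 180.0, 122.1]
ee_rot: [-180.0, 0.0, 84.0]
force: [-0.8, -0.3, -0.2]
gripper_width: 50.4
gripper_force: 0.0
```

{"op": "arm_command", "data": {"motion": [{"offset":[0.002,-0.045,0],"spin":0},{"offset":[0.002,-0.048,0],"spin":0},{"offset":[0.002,-0.048,0],"spin":0},{"offset":[0.002,-0.048,0],"spin":0},{"offset":[0,0,0],"spin":0}], "jaw": 0.06}}

```text
time_s: 15.95
ee_pos: [404.0, 207.0, 121.1]
ee_rot: [-179.7, 0.2, 84.2]
force: [0.4, -0.1, 0.4]
gripper_width: 59.9
gripper_force: 0.0
```

{"op": "arm_command", "data": {"motion": [{"offset":[0,0,0],"spin":-0.17},{"offset":[0,0,0],"spin":-0.17},{"offset":[0,0,0],"spin":-0.17},{"offset":[0,0,0],"spin":-0.171},{"offset":[0,0,0],"spin":-0.171}]}}

```text
time_s: 16.58
ee_pos: [409.0, 207.6, 121.6]
ee_rot: [-179.9, -0.0, 133.2]
force: [-0.5, 0.1, 0.7]
gripper_width: 59.9
gripper_force: 0.0
```

{"op": "arm_command", "data": {"motion": [{"offset":[0,0,0.03],"spin":0},{"offset":[0,0,0.03],"spin":0},{"offset":[0,0,0.005],"spin":0},{"offset":[0,0,0],"spin":0},{"offset":[0,0,0],"spin":0}]}}

```text
time_s: 17.2
ee_pos: [409.2, 208.1, 58.4]
ee_rot: [179.9, 0.0, 132.9]
force: [0.4, -0.7, 0.2]
gripper_width: 60.1
gripper_force: 0.0
```

{"op": "arm_command", "data": {"motion": [{"offset":[0,0,0.025],"spin":0},{"offset":[0,0,0.012],"spin":0},{"offset":[0,0,0.003],"spin":0},{"offset":[0,0,0],"spin":0},{"offset":[0,0,0],"spin":0}]}}

```text
time_s: 17.82
ee_pos: [408.7, 208.0, 18.1]
ee_rot: [179.9, 0.0, 132.9]
force: [0.4, 0.2, -1.0]
gripper_width: 60.1
gripper_force: 0.0
```

{"op": "arm_command", "data": {"motion": [{"offset":[0,0,0],"spin":0},{"offset":[0,0,0],"spin":0},{"offset":[0,0,0],"spin":0},{"offset":[0,0,0],"spin":0},{"offset":[0,0,0],"spin":0}], "jaw": 0.02}}

```text
time_s: 18.45
ee_pos: [408.7, 208.0, 17.8]
ee_rot: [179.9, 0.0, 132.9]
force: [0.8, 0.8, 1.2]
gripper_width: 35.5
gripper_force: 44.9
```

{"op": "arm_command", "data": {"motion": [{"offset":[0,0,-0.02],"spin":0},{"offset":[0,0,-0.04],"spin":0},{"offset":[0,0,-0.04],"spin":0},{"offset":[0,0,-0.01],"spin":0.17},{"offset":[0,0,0],"spin":0.17}]}}

```text
time_s: 19.08
ee_pos: [407.8, 207.5, 128.0]
ee_rot: [180.0, -0.0, 113.1]
force: [-0.3, -0.7, -5.0]
gripper_width: 35.5
gripper_force: 44.9
```

{"op": "arm_command", "data": {"motion": [{"offset":[0,0,0],"spin":0.17},{"offset":[0,0,0],"spin":0.171},{"offset":[0,0,0],"spin":0.171},{"offset":[0.015,0.025,0],"spin":0},{"offset":[0.025,0.037,0],"spin":0}]}}

```text
time_s: 19.7
ee_pos: [472.9, 240.4, 126.7]
ee_rot: [-179.8, 0.1, 84.0]
force: [1.3, 0.9, -3.3]
gripper_width: 35.1
gripper_force: 44.9
```

{"op": "arm_command", "data": {"motion": [{"offset":[0.025,0.037,0],"spin":0},{"offset":[0.025,0.037,0],"spin":0},{"offset":[0.025,0.037,0],"spin":0},{"offset":[0.009,0.016,0.02],"spin":0},{"offset":[0,0,0.03],"spin":0}]}}

```text
time_s: 20.32
ee_pos: [610.2, 311.9, 76.1]
ee_rot: [180.0, -0.0, 84.0]
force: [0.2, -0.1, -4.2]
gripper_width: 35.0
gripper_force: 44.9
```

{"op": "arm_command", "data": {"motion": [{"offset":[0,0,0.03],"spin":0},{"offset":[0,0,0.01],"spin":0},{"offset":[0,0,0],"spin":0},{"offset":[0,0,0],"spin":0}]}}

```text
time_s: 20.82
ee_pos: [609.9, 311.8, 38.9]
ee_rot: [179.9, -0.1, 84.0]
force: [0.6, -1.0, -3.3]
gripper_width: 35.0
gripper_force: 44.9
```

{"op": "arm_command", "data": {"motion": [{"offset":[0,0,0.009],"spin":0},{"offset":[0,0,0.004],"spin":0},{"offset":[0,0,0.002],"spin":0},{"offset":[0,0,0],"spin":0},{"offset":[0,0,0],"spin":0}]}}

```text
time_s: 21.45
ee_pos: [609.0, 311.5, 22.8]
ee_rot: [-180.0, -0.0, 84.0]
force: [-2.0, -0.5, -0.7]
gripper_width: 35.1
gripper_force: 44.9
```

{"op": "arm_command", "data": {"motion": [{"offset":[0,0,0],"spin":0},{"offset":[0,0,0],"spin":0},{"offset":[0,0,0],"spin":0}], "jaw": 0.05}}

```text
time_s: 21.82
ee_pos: [609.5, 311.6, 22.9]
ee_rot: [180.0, -0.0, 84.0]
force: [0.4, 0.3, -0.8]
gripper_width: 50.1
gripper_force: 0.0
```

{"op": "arm_command", "data": {"motion": [{"offset":[0,0,-0.02],"spin":0},{"offset":[0,0,-0.04],"spin":0},{"offset":[0,0,-0.04],"spin":0},{"offset":[0,0,-0.02],"spin":0},{"offset":[0,0,0],"spin":0}]}}

```text
time_s: 22.45
ee_pos: [610.2, 312.0, 144.7]
ee_rot: [179.8, -0.1, 84.0]
force: [-0.0, -0.7, -0.2]
gripper_width: 49.6
gripper_force: 0.0
```

{"op": "arm_command", "data": {"motion": [{"offset":[0,0,0],"spin":-0.105},{"offset":[-0.042,-0.03,0],"spin":0},{"offset":[-0.042,-0.03,0],"spin":0},{"offset":[-0.042,-0.03,0],"spin":0},{"offset":[-0.042,-0.03,0],"spin":0}], "jaw": 0.055}}

```text
time_s: 23.08
ee_pos: [487.4, 141.9, 141.1]
ee_rot: [-179.9, 0.0, 90.1]
force: [0.8, -0.3, 0.2]
gripper_width: 55.2
gripper_force: 0.0
```

{"op": "arm_command", "data": {"motion": [{"offset":[-0.042,-0.03,0],"spin":0},{"offset":[-0.04,-0.031,0.02],"spin":0},{"offset":[0,0,0.03],"spin":0},{"offset":[0,0,0],"spin":0},{"offset":[0,0,0],"spin":0}]}}

```text
time_s: 23.7
ee_pos: [429.0, 61.6, 92.8]
ee_rot: [180.0, -0.0, 90.1]
force: [-0.9, 0.1, 1.2]
gripper_width: 54.7
gripper_force: 0.0
```

Down to 28.

{"op": "arm_command", "data": {"motion": [{"offset":[0,0,0.03],"spin":0},{"offset":[0,0,0.025],"spin":0},{"offset":[0,0,0.01],"spin":0},{"offset":[0,0,0],"spin":0},{"offset":[0,0,0],"spin":0}]}}

```text
time_s: 24.32
ee_pos: [429.4, 61.5, 28.5]
ee_rot: [179.9, -0.0, 90.1]
force: [-0.3, -0.2, 0.4]
gripper_width: 54.7
gripper_force: 0.0
```

{"op": "arm_command", "data": {"motion": [{"offset":[0,0,0],"spin":0},{"offset":[0,0,0],"spin":0},{"offset":[0,0,0],"spin":0},{"offset":[0,0,0],"spin":0},{"offset":[0,0,0],"spin":0}], "jaw": 0.02, "newtons": 30}}

```text
time_s: 24.95
ee_pos: [428.6, 61.3, 27.9]
ee_rot: [180.0, -0.0, 90.1]
force: [-0.6, -0.3, 5.7]
gripper_width: 32.8
gripper_force: 30.0
```

{"op": "arm_command", "data": {"motion": [{"offset":[0,0,-0.02],"spin":0},{"offset":[0,0,-0.04],"spin":0},{"offset":[0,0,-0.04],"spin":0},{"offset":[-0.002,0.022,0],"spin":0},{"offset":[-0.004,0.04,0],"spin":0}]}}

```text
time_s: 25.58
ee_pos: [489.7, 55.3, 127.8]
ee_rot: [-180.0, -0.0, 90.1]
force: [0.1, 1.0, -2.0]
gripper_width: 32.8
gripper_force: 30.0
```

{"op": "arm_command", "data": {"motion": [{"offset":[-0.004,0.04,0],"spin":0},{"offset":[-0.004,0.04,0],"spin":0},{"offset":[-0.004,0.04,0.01],"spin":0},{"offset":[0,0,0.03],"spin":0},{"offset":[0,0,0.02],"spin":0}]}}

```text
time_s: 26.2
ee_pos: [609.5, 43.3, 65.0]
ee_rot: [-179.8, 0.0, 90.0]
force: [0.8, 0.6, -1.9]
gripper_width: 33.0
gripper_force: 30.0
```

{"op": "arm_command", "data": {"motion": [{"offset":[0,0,0.02],"spin":0},{"offset":[0,0,0.005],"spin":0},{"offset":[0,0,0],"spin":0},{"offset":[0,0,0],"spin":0},{"offset":[0,0,0],"spin":0}]}}

```text
time_s: 26.82
ee_pos: [610.9, 43.5, 43.4]
ee_rot: [179.9, -0.0, 90.1]
force: [0.5, -0.7, -0.7]
gripper_width: 32.9
gripper_force: 30.0
```

Contact is expected at about 33.

{"op": "arm_command", "data": {"motion": [{"offset":[0,0,0.006],"spin":0},{"offset":[0,0,0.002],"spin":0},{"offset":[0,0,0.0015],"spin":0},{"offset":[0,0,0],"spin":0},{"offset":[0,0,0],"spin":0}]}}

```text
time_s: 27.45
ee_pos: [610.5, 43.5, 33.1]
ee_rot: [180.0, -0.0, 90.1]
force: [0.9, 0.7, -2.4]
gripper_width: 33.0
gripper_force: 30.0
```

{"op": "arm_command", "data": {"motion": [{"offset":[0,0,0],"spin":0},{"offset":[0,0,0],"spin":0},{"offset":[0,0,0],"spin":0},{"offset":[0,0,0],"spin":0}], "jaw": 0.055}}

```text
time_s: 27.95
ee_pos: [610.5, 43.5, 33.2]
ee_rot: [180.0, -0.0, 90.1]
force: [-0.1, 0.2, -0.9]
gripper_width: 54.8
gripper_force: 0.0
```

{"op": "arm_command", "data": {"motion": [{"offset":[0,0,-0.02],"spin":0},{"offset":[0,0,-0.04],"spin":0},{"offset":[0,0,-0.04],"spin":0},{"offset":[0,0,0],"spin":0}]}}

```text
time_s: 28.45
ee_pos: [612.6, 43.6, 136.8]
ee_rot: [179.5, -0.0, 90.1]
force: [0.1, -0.1, -1.0]
gripper_width: 54.9
gripper_force: 0.0
```

{"op": "arm_command", "data": {"motion": [{"offset":[-0.04,-0.03,0],"spin":0},{"offset":[-0.04,-0.031,0],"spin":0},{"offset":[-0.04,-0.031,0],"spin":0},{"offset":[-0.04,-0.03,0],"spin":0},{"offset":[-0.04,-0.03,0],"spin":0}]}}

```text
time_s: 29.08
ee_pos: [456.9, -157.6, 132.1]
ee_rot: [-179.9, -0.0, 90.1]
force: [-0.3, -0.9, -0.6]
gripper_width: 55.1
gripper_force: 0.0
```

{"op": "arm_command", "data": {"motion": [{"offset":[-0.038,-0.03,0],"spin":0},{"offset":[0,0,0.02],"spin":0},{"offset":[0,0,0.02],"spin":0},{"offset":[0,0,0],"spin":0},{"offset":[0,0,0],"spin":0}]}}

```text
time_s: 29.7
ee_pos: [428.8, -194.6, 93.1]
ee_rot: [-180.0, -0.0, 90.1]
force: [1.1, -0.5, -0.2]
gripper_width: 55.4
gripper_force: 0.0
```

```bash
python3 - <<'E'
from h import *
im,d=env.grab_frame("top");cv2.imwrite("pics/top2.png",im)
im,d=env.grab_frame("scene");cv2.imwrite("pics/scene2.png",im)
E
```

```text
(no output)
```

View pics/scene2.png

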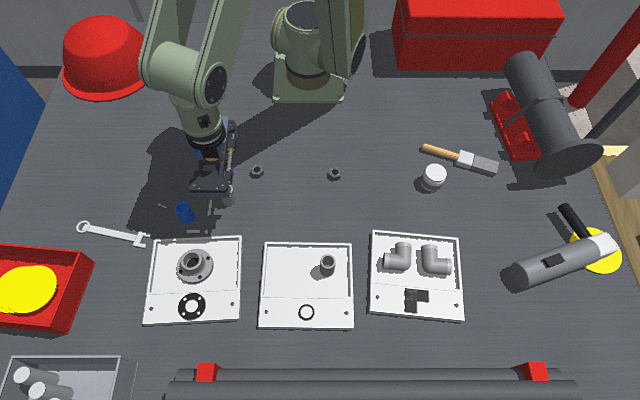

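The flange at (195,265), the nipple at (327,263) and both elbows at (398,258) and (435,260) lie properly inside their trays. The tin at (433,177) is untouched. The gripper is above the last grey nipple.

{"op": "arm_command", "data": {"motion": [{"offset":[0,0,0.03],"spin":0},{"offset":[0,0,0.025],"spin":0},{"offset":[0,0,0.01],"spin":0},{"offset":[0,0,0],"spin":0},{"offset":[0,0,0],"spin":0}]}}

```text
time_s: 30.42
ee_pos: [429.4, -195.0, 29.0]
ee_rot: [179.9, 0.0, 90.1]
force: [-0.8, -0.4, -0.1]
gripper_width: 55.3
gripper_force: 0.0
```

{"op": "arm_command", "data": {"motion": [{"offset":[0,0,0],"spin":0},{"offset":[0,0,0],"spin":0},{"offset":[0,0,0],"spin":0},{"offset":[0,0,0],"spin":0},{"offset":[0,0,0],"spin":0}], "jaw": 0.02}}

```text
time_s: 31.05
ee_pos: [428.7, -194.8, 28.4]
ee_rot: [180.0, 0.0, 90.1]
force: [-1.3, 0.2, 6.3]
gripper_width: 32.8
gripper_force: 30.0
```

{"op": "arm_command", "data": {"motion": [{"offset":[0,0,-0.02],"spin":0},{"offset":[0,0,-0.04],"spin":0},{"offset":[0,0,-0.04],"spin":0},{"offset":[0.018,0.022,0],"spin":0},{"offset":[0.03,0.04,0],"spin":0}]}}

```text
time_s: 31.68
ee_pos: [490.4, -146.7, 128.3]
ee_rot: [180.0, 0.0, 89.9]
force: [0.5, -0.8, -1.7]
gripper_width: 32.8
gripper_force: 30.0
```

{"op": "arm_command", "data": {"motion": [{"offset":[0.035,0.04,0],"spin":0},{"offset":[0.035,0.04,0],"spin":0},{"offset":[0.03,0.04,0.01],"spin":0},{"offset":[0,0,0.03],"spin":0},{"offset":[0,0,0.02],"spin":0}]}}

```text
time_s: 32.3
ee_pos: [609.8, -45.6, 65.6]
ee_rot: [-179.8, -0.0, 90.1]
force: [1.0, 0.3, -2.2]
gripper_width: 32.9
gripper_force: 30.0
```

{"op": "arm_command", "data": {"motion": [{"offset":[0,0,0.02],"spin":0},{"offset":[0,0,0.005],"spin":0},{"offset":[0,0,0],"spin":0},{"offset":[0,0,0],"spin":0},{"offset":[0,0,0],"spin":0}]}}

```text
time_s: 32.92
ee_pos: [611.0, -46.6, 43.9]
ee_rot: [179.9, 0.0, 90.1]
force: [-0.1, 0.8, -1.7]
gripper_width: 32.9
gripper_force: 30.0
```

{"op": "arm_command", "data": {"motion": [{"offset":[0,0,0.006],"spin":0},{"offset":[0,0,0.002],"spin":0},{"offset":[0,0,0.0015],"spin":0},{"offset":[0,0,0],"spin":0},{"offset":[0,0,0],"spin":0}]}}

```text
time_s: 33.55
ee_pos: [610.5, -46.5, 33.6]
ee_rot: [180.0, -0.0, 90.1]
force: [-0.3, -0.1, -1.8]
gripper_width: 32.6
gripper_force: 30.0
```

{"op": "arm_command", "data": {"motion": [{"offset":[0,0,0],"spin":0},{"offset":[0,0,0],"spin":0},{"offset":[0,0,0],"spin":0},{"offset":[0,0,0],"spin":0}], "jaw": 0.055}}

```text
time_s: 34.05
ee_pos: [610.5, -46.5, 33.7]
ee_rot: [180.0, -0.0, 90.1]
force: [-0.3, 0.2, 0.2]
gripper_width: 55.0
gripper_force: 0.0
```

{"op": "arm_command", "data": {"motion": [{"offset":[0,0,-0.02],"spin":0},{"offset":[0,0,-0.04],"spin":0},{"offset":[0,-0.02,-0.05],"spin":0},{"offset":[0,-0.05,-0.04],"spin":0},{"offset":[0,-0.05,-0.02],"spin":0}]}}

```text
time_s: 34.67
ee_pos: [491.4, -46.7, 204.8]
ee_rot: [179.8, 0.0, 90.1]
force: [-0.6, -0.9, 1.2]
gripper_width: 55.3
gripper_force: 0.0
```

{"op": "arm_command", "data": {"motion": [{"offset":[0,-0.05,0],"spin":0},{"offset":[0,-0.05,0],"spin":0},{"offset":[0,0,0],"spin":0},{"offset":[0,0,0],"spin":0}]}}

```text
time_s: 35.17
ee_pos: [392.5, -46.9, 203.2]
ee_rot: [179.9, 0.0, 90.1]
force: [-0.4, 0.6, 0.0]
gripper_width: 55.1
gripper_force: 0.0
```

```bash
python3 - <<'E'
from h import *
im,d=env.grab_frame("top");cv2.imwrite("pics/top3.png",im)
im2,d=env.grab_frame("scene")
cv2.imwrite("pics/both.png",np.vstack([cv2.resize(im[60:260,130:480],(700,300)),cv2.resize(im2[130:330,130:480],(700,300))]))
E
```

```text
(no output)
```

View pics/both.png

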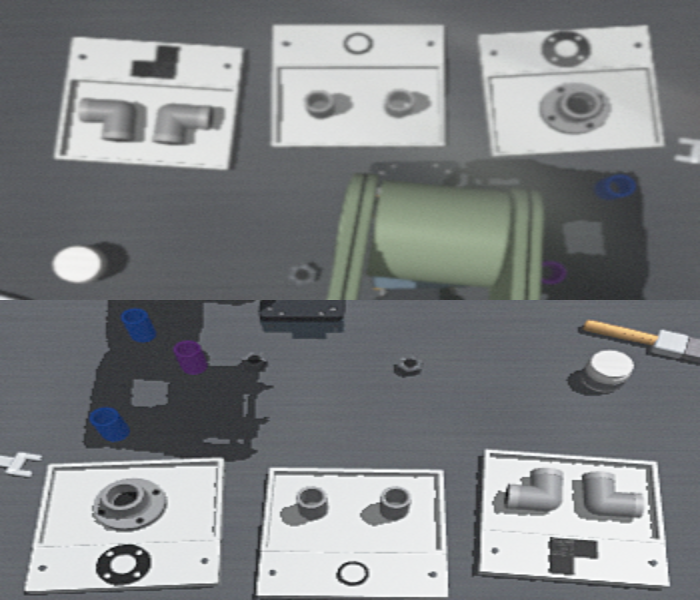

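Both views show all five fittings on the floors of their matching trays, the right way up and apart from each other. The tin and the coloured tubes are where they were.

```bash
python3 -c "
from workcell import env
print(env.job_done())"
```

```text
the job is handed in; nothing more can be done
None
```

The job is handed in: all five fittings are in their matching trays, the right way up and side by side, with the tin and the look-alikes left where they were, at about 35 s of the 109 s allowed.

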